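# Pack away the pigment bottle and hasp the case

## Task

Pack the marbling colours away: stand the small spouted dropper bottle from the white tray upright in the empty ring holder in the plywood case, then shut the lid fully, then swing the hasp on the lid over until it lies flat on the front deck with the staple through its slot. Leave the other jars and bottles standing where they are.

Things in the scene. Friction and masses are not known exactly. Their poses are not given: they have to be found in the camera images.
- bottle: The dropper bottle to pack, white plastic, round, loose, 45-90 g: cylinder 36 mm across up to 56 mm, then shoulder and thin conical spout, 79 mm tall in all. Origin: centre of its underside; z is up along it. It stands in the tray among three other containers.
- holder: Black rubber ring fixed on the case's floor, in one of its three wells (which one varies): outside 53 mm across, inside 45 mm, 12 mm high, open below so that the bottle stands on the case floor. Origin: its centre, at the level of the case floor.
- case: Plywood case, fixed, 218 (x) by 236 mm (y). Origin: on the table, mid width, 103 mm behind its front (-x) side. Front, x -103 to -27: closed block with flat top (deck) at z 100. Behind, inside x -27 to 107, y -112 to 112: floor z 6, rim z 90 (walls 6-8 mm), two 4 mm dividers at y -38 and 38, top z 34; well centres near x 40, y -76, 0, 76. The lid stands open at its back.
- lid (a joint): Lid angle, rad: 0 is shut, on the rim with its top level with the deck; grows as it opens up and back (1.6 to 1.85 at the start, limit 1.9). Stiff hinge: it stays where it is left, about 5 N at the edge moves it. No handle: push its outer face or edge. Plywood panel 141 mm by 236 mm by 10 mm.
- lid_hinge (a point): Lid hinge line's middle, at case x 115, z 90 mm: the underside of the lid's rear edge (axis along case y). At lid 0 the lid runs from here 141 mm to case -x. Axes are those of the lid.
- lid_edge (a point): Middle of the lid's free edge, on its outer (top) face, 141 mm from the hinge line.
- hasp (a joint): Hasp angle relative to the lid, rad: 0 is closed, flat out ahead of the lid's edge over the deck with the staple through its slot; pi/2 stands square up from the lid's outer face; starts at 1.9 to 2.6, leaning back over the lid (limit 2.75). Stiff hinge: it stays where it is left, about 1 N at its end moves it.
- hasp_hinge (a point): Hasp pin's middle, on the lid's outer face: 134 mm from the lid's hinge line, 4.5 mm above the outer face (axis along case y).
- hasp_end (a point): Middle of the hasp's free end, 72 mm from its pin. The hasp is a steel flap 34 mm wide, 4 mm thick, with a rolled end bar 8 mm thick; its slot, 12 mm wide, runs from 19 to 51 mm from the pin. Closed, its middle plane lies 4.5 mm above the deck.
- staple (a point): Top of the staple, a fixed steel loop 21 mm long (case x), 5 mm wide, standing 18 mm up from the deck, at case x -63.5, y 0.
- tray: White plastic tray, fixed, 205 mm (x) by 250 mm (y), walls 22 mm high and 4 mm thick, floor at z 4 mm. Origin: centre of its underside. It and the case stand on either side of the table, left or right.
- squat_jar: Bystander in the tray: white jar with flat lid, 48 mm across, 50 mm high. Origin: centre of underside.
- tall_bottle: Bystander in the tray: white bottle with flat cap, 40 mm across, 112 mm high. Origin: centre of underside.
- glass_jar: Bystander in the tray: glass jar with metal lid, 44 mm across, 68 mm high. Origin: centre of underside.
- stored_a: Bystander in a well of the case: white jar, 52 mm across, 66 mm high. Origin: centre of underside.
- stored_b: Bystander in another well of the case: same kind of jar as stored_a.
- stick_jar: Bystander beyond the tray and case, near the middle: open glass jar of wooden sticks, 72 mm across, sticks up to 185 mm high and 70 mm apart. Origin: centre of underside.
Not all that is in view belongs to the job. Leave any green or purple look-alike of the bottle alone.

How it is judged:
On the way, in this order (a step that is already met when the one before it is completed fails the run):
1. the bottle stands upright in the ring holder (horizontal distance between bottle and holder below 0.009 m and z of bottle in the frame of holder between -0.004 and 0.005 m and angle between bottle's own z axis and vertical below 0.12 rad), for 0.2 s.
2. the lid is shut, the bottle still in its holder (all of step 1 and value of joint lid below 0.04 rad), for 0.2 s.
3. the hasp lies flat over the staple, the lid shut (value of joint lid below 0.04 rad and value of joint hasp below 0.07 rad), for 0.2 s.
At the end, for the whole second after the job is handed in: The bottle stands at rest on the case floor in the ring holder (centre within 9 mm of the ring's, within 5 mm of floor height, tilt under 0.12 rad), the lid is shut (under 0.04 rad) and the hasp lies closed (under 0.07 rad) (all of step 1 and all of step 3 and linear speed of bottle below 0.02 m/s); the robot touches nothing.
It fails at once if a container in the tray is tipped or pushed more than 40 mm from its place (angle between any of squat_jar, tall_bottle, glass_jar's own z axis and vertical above 0.4 rad or distance of any of squat_jar, tall_bottle, glass_jar from where it was at the start of the episode above 0.04 m).
It fails at once if a stored jar in the case is tipped or pushed more than 40 mm (angle between any of stored_a, stored_b's own z axis and vertical above 0.4 rad or distance of any of stored_a, stored_b from where it was at the start of the episode above 0.04 m).
It fails at once if the jar of sticks is tipped or pushed more than 40 mm (angle between stick_jar's own z axis and vertical above 0.4 rad or distance of stick_jar from where it was at the start of the episode above 0.04 m).
It also fails if it takes over 64 s, if anything falls off the work surface, if the arm or the gripper's body presses on something with over 40 N, if the wrist force passes 120 N, or if a joint passes its speed limit or range.

## Robot

A 6-joint arm with a two-finger parallel gripper is mounted at the origin on the work surface. World frame = base frame: x ahead of the robot, y to its left, z up, the work surface at z = 0. Lengths are in m, angles in rad, forces in N, time in s.
With the tool pointing down it reaches from about 0.275 to 0.85 m from the base axis. Payload 5.2 kg.
Tool frame: the origin (TCP) lies midway between the tips of the shut fingers; the grasp point (between the pads) lies arm.pinch_z behind it (arm.pinch_z is the distance from the TCP to the grasp point, in m); z points along the fingers, y is the line along which they close (so a half turn about z gives the same grasp; the last joint's range is limited). The gripper opens to 85 mm and grips with 20 to 120 N. Pads are 22 mm wide; open, the fingers measure 114 mm over their backs; the gripper's body (76 mm by 85 mm) begins 54 mm behind the grasp point. The pads swing forward as they close: fully open they stand 13 mm farther back than shut.
Start: joints at [1.032, 0.259, 1.535, -0, 1.348, -0.203], TCP at [0.181, 0.519, 0.203] pointing down, gripper open.
Joint ranges: [-3.14, 3.14], [-0.91, 2.08], [0.19, 2.58], [-1.22, 4.36], [0.22, 2.71], [-3.12, 3.12]. Speed limits (rad/s): [2.57, 2.57, 3.14, 3.14, 3.14, 3.14].

## Interface

Orientations are given as [roll, pitch, yaw] about the fixed x, y, z axes, in that order (R = Rz(yaw) Ry(pitch) Rx(roll)).
In Python, from rig import arm, optics gives the robot as it stands.
- The arm moves only by the tool step_arm, never from a script. Its argument "rows" is a list that holds one entry, the list of rows, each a list of 4 numbers: the shift along the tool's x, y, z in m, then the turn about the tool's z in rad. In form: [[[tx, ty, tz, twist], ...]]. A call has 1 to 20 rows; each row is the pose to reach, as a shift and turn from the pose commanded when the call began, along the tool's axes at that moment; what a row does not reach only later rows make up. A row lasts 1/12 s, in which the tool goes at most 41.7 mm and 7.16 degrees, less where a joint would pass 70% of its speed; a pose out of reach is approached as far as the arm can. A call with a gripper value outside its range is refused whole. "hand" is the closure, from 0 (fully open) to 1 (shut), set as the call begins (left out, the last holds). The fingers move at their own pace and stop on an object; the grip force is fixed at half the most. Time passes only in rows, so rows that repeat a pose let the fingers close. It gives the time, the measured TCP pose, the force, the opening and the grip force at its end, in the units of the state.
- arm.observe(): the state, without advancing time (a new reading comes with each control period).
- optics.snapshot(name): name is "scene" or "top"; returns the picture (480x640x3 uint8, blue, green, red); there is no depth.
- optics.camera_model(name): a dict with "intrinsics" (3x3 intrinsics, pixels), "k1" (the pictures are not rectified: a ray, as slopes to the right and down, at radius r is drawn at 1 + k1 r^2 times it, then the intrinsics apply), "R" (3x3) and "t" (3): a world point X has camera coordinates R X + t. Camera axes: x right, y down, z forward; pixel columns grow to the right and rows downward; lengths in m; the calibration is good to about 2 mm. A picture is of the moment at which its call begins. camera_model takes no time and is no camera call.
- arm.close_job(): hands the job in; it is judged then, once.
Trained networks look in the newest picture that a camera, given by its name, has taken for a name from the list of things; names that differ only in an ending like _2 or _b are one class to them, and where a whole thing is asked for, a point or a joint stands for the part that bears it (a point fixed in the world has none). Each returns a list of dicts, best first, with "conf" (0 to 1); they miss things now and then, are a little off and sometimes report something else, mostly with a low value. They report only what shows in the picture. A call takes as long as a camera call. They do not tell look-alikes from the thing itself.
- optics.boxes_of(camera, target): "box" ([left, top, right, bottom] as shares, 0 to 1, of the picture: columns of its width, rows of its height, round what is visible of it).
- optics.spot_point(camera, target): "position" ([column, row] as shares, 0 to 1, of the picture: columns of its width, rows of its height: a listed point, or the origin of a listed thing).
The state is a dict: "time": time; "joints": joint angles; "qd": joint speeds; "tau": joint torques, N m; "tcp_pos": TCP position; "ee_rot": TCP orientation; "ft_force": force on the tool from outside, world axes, zero at the start; "ft_torque": the same for the moment, N m; "finger_gap": finger opening in m; "grasp_force": force on a finger pad.
Only numpy, scipy, OpenCV 4.12 (cv2) and the standard library are available. Lean on these libraries where they do the work, as an engineer would, in place of code of your own. Each camera call takes 0.05 s, during which the arm holds its last target. There are 200 camera calls.

## Working session

There is one attempt and no reset: what is moved stays moved. The work goes in short steps, Python scripts to look and compute and a tool call to move; the robot and the scene stay as the last step left them, time stands still between calls to the robot, and variables do not carry over. Pictures are saved under pics/ and viewed, at most 10 in all, crops included, and the job is handed in when it is done.

Besides the shell and the picture viewer there is one more tool, called as name(argument=value, ...) on one line, values as JSON. step_arm: Moves the arm, as the interface text tells. Its arguments: {"type":"object","properties":{"rows":{"type":"array"},"hand":{"type":"number"}},"required":["rows"]}

```bash
ls; mkdir -p pics; cat > h.py <<'E'
import numpy as np, cv2
from rig import arm, optics
from scipy.spatial.transform import Rotation as Ro
from scipy.optimize import least_squares
C={n:optics.camera_model(n) for n in("scene","top")}
def proj(n,X):
    c=C[n];p=np.asarray(c["R"])@np.asarray(X,float)+np.asarray(c["t"]);s=p[:2]/p[2];s=s*(1+c["k1"]*(s@s))
    K=np.asarray(c["intrinsics"]);return K[:2,:2]@s+K[:2,2]
def ray(n,px):
    c=C[n];K=np.asarray(c["intrinsics"]);d=np.linalg.solve(K[:2,:2],np.asarray(px,float)-K[:2,2]);s=d.copy()
    for _ in range(30): s=d/(1+c["k1"]*(s@s))
    R=np.asarray(c["R"]);return -R.T@np.asarray(c["t"]),R.T@np.r_[s,1]
def atz(n,px,z):
    o,d=ray(n,px);return o+d*(z-o[2])/d[2]
def tri(a,b):
    (o1,d1),(o2,d2)=ray("scene",a),ray("top",b)
    A=np.c_[d1,-d2];t=np.linalg.lstsq(A,o2-o1,rcond=None)[0]
    p,q=o1+d1*t[0],o2+d2*t[1];return (p+q)/2,np.linalg.norm(p-q)
def spots(n,t,k=3):
    return [(np.array(d["position"])*[640,480],d["conf"]) for d in optics.spot_point(n,t)[:k]]
E
cat > a.py <<'E'
from h import *
np.set_printoptions(precision=4,suppress=True)
print(arm.pinch_z, arm.observe()["ee_rot"])
for n in C:
    cv2.imwrite(f"pics/{n}0.png",optics.snapshot(n)); print(n,"cam at",ray(n,[320,240]))
for t in "bottle holder case lid_hinge lid_edge hasp_hinge hasp_end staple tray squat_jar tall_bottle glass_jar stored_a stick_jar".split():
    r={n:spots(n,t) for n in C}
    for n in C: print(t,n,[(p.round(1),round(c,2)) for p,c in r[n]])
    if r["scene"] and r["top"]: print("   tri",*tri(r["scene"][0][0],r["top"][0][0]))
E
python3 a.py
```

```text
pics
0.0187 [-3.1398 -0.0004  2.8058]
scene cam at (array([ 1.1947, -0.1988,  0.9959]), array([-0.551 ,  0.1802, -0.8149]))
top cam at (array([0.453 , 0.0001, 0.9435]), array([ 0.1291, -0.0281, -0.9915]))
bottle scene [(array([387., 285.]), 0.93), (array([416.1, 280.3]), 0.8), (array([297.6, 229. ]), 0.69)]
bottle top [(array([194.9, 187.6]), 0.94), (array([244.4, 276.5]), 0.9), (array([239.3, 188.3]), 0.84)]
   tri [ 0.6656  0.1548 -0.0113] 0.06393166896381232
holder scene []
holder top [(array([472.6, 257.1]), 0.83)]
case scene [(array([212.4, 254.6]), 0.66)]
case top [(array([429.4, 294.5]), 0.93)]
   tri [ 0.4818 -0.2087 -0.0102] 0.0007584508861976571
lid_hinge scene [(array([225.8, 268.7]), 0.85)]
lid_hinge top [(array([424.1, 221. ]), 0.95)]
   tri [ 0.5908 -0.1872  0.0864] 0.004617970819765189
lid_edge scene [(array([229. , 245.1]), 0.59), (array([358.4, 197.5]), 0.53)]
lid_edge top [(array([440.8, 175. ]), 0.67)]
   tri [ 0.6318 -0.1785  0.2179] 0.0058246160206038055
hasp_hinge scene [(array([233.4, 249.6]), 0.74)]
hasp_hinge top [(array([437.4, 175.5]), 0.69)]
   tri [ 0.634
[... 576 characters left out ...]
quat_jar top [(array([158.8, 324.1]), 0.57)]
   tri [ 0.4395  0.2454 -0.0188] 0.004224533832707418
tall_bottle scene [(array([409.5, 220.8]), 0.7), (array([229.7, 242.9]), 0.25)]
tall_bottle top [(array([171.8, 271.7]), 0.79)]
   tri [ 0.5278  0.2261 -0.0042] 0.0057699564447356915
glass_jar scene [(array([357.3, 195.3]), 0.97)]
glass_jar top [(array([222.8, 328.3]), 0.7)]
   tri [0.4323 0.1372 0.0073] 0.003196056849119157
stored_a scene []
stored_a top [(array([381.4, 282.1]), 0.92), (array([428.2, 269.2]), 0.87)]
stick_jar scene [(array([336.7, 331.9]), 0.74)]
stick_jar top [(array([311. , 145.5]), 0.66), (array([426.3, 272.2]), 0.65)]
   tri [ 0.74   -0.0144  0.001 ] 0.00032856283086944797
```

View pics/scene0.png

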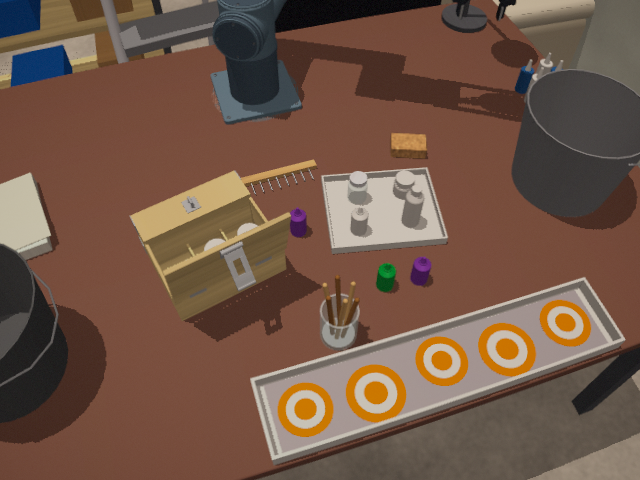

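View pics/top0.png

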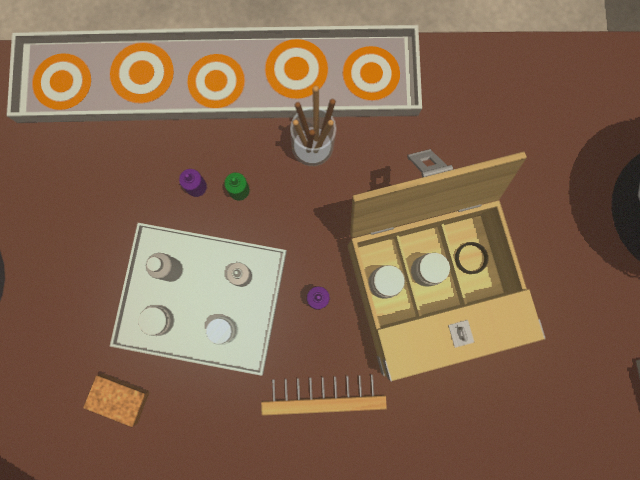

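The white bottle (target) is in the tray's inner position: scene (360,222), top (237,274). The holder is in the case's rightmost well, at top (472,257), and the case yaw is about +0.25. The green and purple bottles outside the tray are look-alikes. I'll refine with crops.

```bash
cat > b.py <<'E'
from h import *
a=cv2.imread("pics/top0.png");b=cv2.imread("pics/scene0.png")
A=cv2.resize(a[140:390,335:555],None,fx=2.4,fy=2.4,interpolation=cv2.INTER_CUBIC)
cv2.imwrite("pics/casecrop.png",A)
B=cv2.resize(b[165:325,120:310],None,fx=3.7,fy=3.7,interpolation=cv2.INTER_CUBIC)
cv2.imwrite("pics/casescene.png",B)
t=cv2.resize(a[250:300,215:265],None,fx=8,fy=8,interpolation=cv2.INTER_CUBIC)
s=cv2.resize(b[195:245,335:385],None,fx=8,fy=8,interpolation=cv2.INTER_CUBIC)
cv2.imwrite("pics/bot.png",np.hstack([t,s]))
for n in C:
  for k in("bottle","holder"):
    print(n,k,[(p.round(1),round(c,2)) for p,c in spots(n,k,8)],[(np.array(d["box"])*[640,480,640,480]).round(1).tolist() for d in optics.boxes_of(n,k)])
E
python3 b.py
```

```text
scene bottle [(array([387., 285.]), 0.93), (array([416.1, 280.3]), 0.8), (array([297.6, 229. ]), 0.69), (array([359.7, 230.4]), 0.66)] [[409.0, 257.9, 431.8, 281.6], [352.2, 206.7, 369.5, 236.0], [290.4, 205.9, 307.6, 237.2]]
scene holder [] []
top bottle [(array([194.9, 187.6]), 0.94), (array([244.4, 276.5]), 0.9), (array([239.3, 188.3]), 0.84), (array([315.1, 297.8]), 0.75), (array([462.6, 336.1]), 0.4)] [[306.4, 287.3, 330.2, 312.0], [229.3, 262.4, 253.5, 284.3], [181.4, 167.7, 207.8, 198.0], [224.4, 170.7, 250.1, 198.3]]
top holder [(array([472.6, 257.1]), 0.83)] [[455.3, 242.8, 485.2, 274.4]]
```

View pics/casecrop.png

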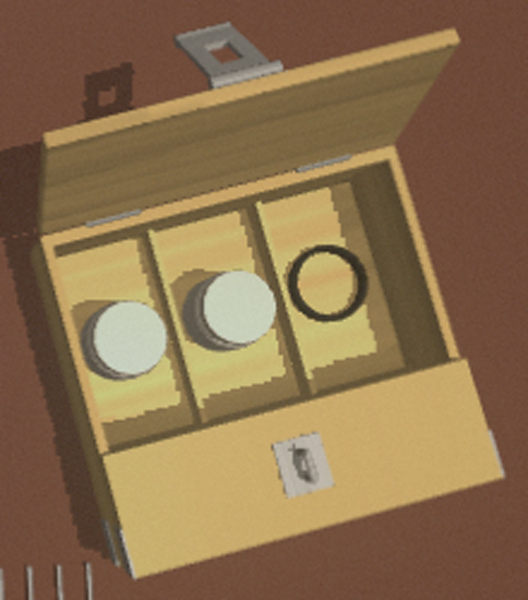

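View pics/casescene.png

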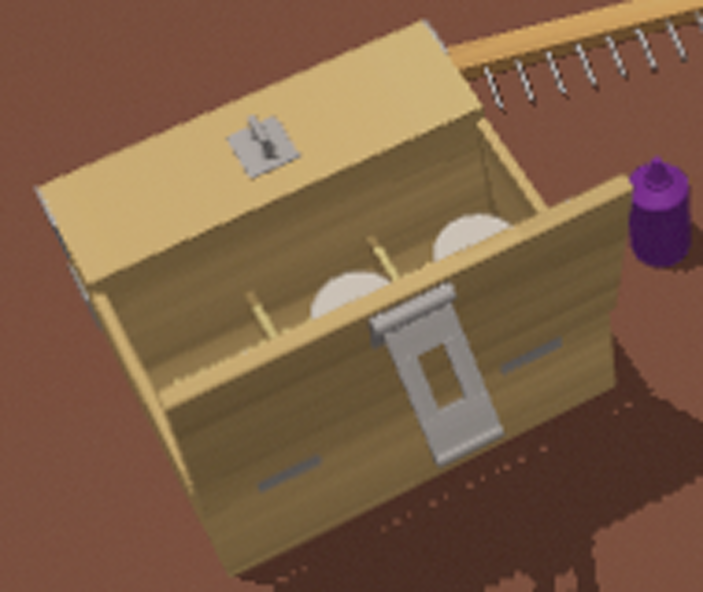

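View pics/bot.png

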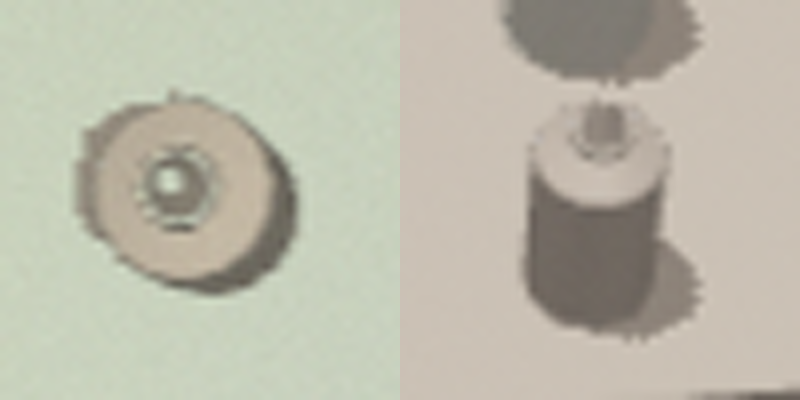

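```bash
cat > c.py <<'E'
from h import *
np.set_printoptions(precision=4,suppress=True)
T=lambda u,v:np.array([u,v])/2.4+[335,140]
S=lambda u,v:np.array([u,v])/3.7+[120,165]
P=[("top",T(133,577),(-.103,.118,.1)),("top",T(503,474),(-.103,-.118,.1)),("top",T(105,453),(-.027,.118,.1)),("top",T(462,360),(-.027,-.118,.1)),
("top",T(394,148),(.115,-.118,.09)),("top",T(42,238),(.115,.118,.09)),
("scene",S(37,187),(-.103,-.118,.1)),("scene",S(427,21),(-.103,.118,.1)),("scene",S(95,285),(-.027,-.118,.1)),("scene",S(481,110),(-.027,.118,.1))]
def w(q,X): c,s=np.cos(q[2]),np.sin(q[2]);return np.array([q[0]+c*X[0]-s*X[1],q[1]+s*X[0]+c*X[1],X[2]+q[3]])
f=lambda q:np.concatenate([proj(n,w(q,X))-p for n,p,X in P])
r=least_squares(f,[.48,-.21,.25,0]);q=r.x;print("case",q,r.fun.reshape(-1,2).round(1).tolist())
inv=lambda X:Ro.from_euler("z",-q[2]).apply(np.asarray(X)-[q[0],q[1],0])
h=atz("top",[472.6,257.1],.006);print("holder net",h,inv(h))
h=atz("top",T(327,283),.018);print("holder ring top eye",h,inv(h))
h,e=tri(S(263,137)-0,[461.7,336.8]);print("staple",h,inv(h),e)
for nm,a,b in [("lid_hinge",[225.8,268.7],[424.1,221]),("lid_edge",[229,245.1],[440.8,175]),("hasp_hinge",S(412,318),T(246,76)),("hasp_end",S(470,450),T(204,32))]:
    h,e=tri(a,b);print(nm,h,inv(h),e)
# bottle
g=lambda u,v:np.array([(u-400)/8+335,v/8+195]); t=lambda u,v:np.array([u,v])/8+[215,250]
print("shoulder",*tri(g(600,158),t(185,187)),"tip",*tri(g(605,105),t(172,183)),"base",*tri([359.7,230.4],[244.4,276.5]))
print(atz("top",t(185,187),.06),atz("top",t(172,183),.083),atz("top",[244.4,276.5],.004),atz("scene",[359.7,230.4],.004))
for nm,a,b in [("tall",[409.5,220.8],[171.8,271.7]),("glass",[357.3,195.3],[222.8,328.3])]: print(nm,tri(a,b)[0])
print(arm.observe()["tcp_pos"],arm.observe()["finger_gap"])
E
python3 c.py
```

```text
case [ 0.4822 -0.2142  0.2328 -0.0069] [[-0.2, -0.8], [-2.3, 1.4], [-2.1, 0.3], [-0.0, -0.5], [-1.1, -0.6], [-0.9, -0.9], [-1.3, -0.1], [-2.6, 0.4], [-4.0, -0.4], [-1.4, -0.4]]
holder net [ 0.5419 -0.2808  0.006 ] [ 0.0427 -0.0786  0.006 ]
holder ring top eye [ 0.5395 -0.2749  0.018 ] [ 0.0417 -0.0723  0.018 ]
staple [ 0.4162 -0.227   0.0988] [-0.0673  0.0028  0.0988] 0.006730376252890077
lid_hinge [ 0.5908 -0.1872  0.0864] [0.1119 0.0012 0.0864] 0.004641962042987201
lid_edge [ 0.6318 -0.1785  0.2179] [0.1537 0.0002 0.2179] 0.005877304820155892
hasp_hinge [ 0.6385 -0.1768  0.2091] [0.1607 0.0004 0.2091] 0.00536628694660462
hasp_end [ 0.6802 -0.1659  0.1532] [0.2038 0.0013 0.1532] 0.0065910318414364585
shoulder [0.519  0.1077 0.0523] 0.005686218134431842 tip [0.5182 0.1078 0.0739] 0.005930486891285587 base [ 0.5187  0.1072 -0.0042] 0.012639594870999414
[0.5177 0.104  0.06  ] [0.5168 0.1038 0.083 ] [0.5164 0.1002 0.004 ] [0.5254 0.1109 0.004 ]
tall [ 0.5278  0.2261 -0.0043]
glass [0.4323 0.1371 0.0074]
[0.1812 0.5193 0.2026] 0.08554176212564603
```

```bash
cat >> h.py <<'E'
def goto(x,y,z,yaw=1.804):
    o=arm.observe();R=Ro.from_euler("xyz",o["ee_rot"]);d=R.inv().apply(np.array([x,y,z])-o["tcp_pos"])
    tw=(o["ee_rot"][2]-yaw+np.pi)%(2*np.pi)-np.pi
    print("rows",d.round(4).tolist(),round(tw,4),"| at",np.round(o["tcp_pos"],4),"yaw",round(o["ee_rot"][2],4),"t",round(o["time"],2),"gap",round(o["finger_gap"],4),"F",np.round(o["ft_force"],1))
E
python3 -c "
from h import *
goto(.519,.1065,.15)"
```

```text
rows [-0.455, -0.2784, 0.0526] 1.0018 | at [0.1812 0.5193 0.2026] yaw 2.8058 t 1.9 gap 0.0855 F [ 0.5 -0.   0.4]
```

step_arm(rows=[[[-0.455,-0.278,0.053,1.002],[-0.455,-0.278,0.053,1.002],[-0.455,-0.278,0.053,1.002],[-0.455,-0.278,0.053,1.002],[-0.455,-0.278,0.053,1.002],[-0.455,-0.278,0.053,1.002],[-0.455,-0.278,0.053,1.002],[-0.455,-0.278,0.053,1.002],[-0.455,-0.278,0.053,1.002],[-0.455,-0.278,0.053,1.002],[-0.455,-0.278,0.053,1.002],[-0.455,-0.278,0.053,1.002],[-0.455,-0.278,0.053,1.002],[-0.455,-0.278,0.053,1.002],[-0.455,-0.278,0.053,1.002],[-0.455,-0.278,0.053,1.002],[-0.455,-0.278,0.053,1.002]]], hand=0.25)

```text
time: 3.32
tcp_pos: [0.5183, 0.1079, 0.1497]
ee_rot: [-3.141, -0.0, 1.805]
ft_force: [-0.1, -0.3, -0.3]
finger_gap: 0.0639
grasp_force: 0.0
```

```bash
cat > d.py <<'E'
from h import *
goto(.519,.1065,.15)
o=arm.observe();R=Ro.from_euler("xyz",o["ee_rot"])
im=[]
for n in C:
    a=optics.snapshot(n);f=8
    g=o["finger_gap"]/2
    c=proj(n,o["tcp_pos"]).round()-[30,30 if n=="top" else 25];c=c.astype(int)
    k=cv2.resize(a[c[1]:c[1]+65,c[0]:c[0]+60],None,fx=f*.8,fy=f*.8,interpolation=cv2.INTER_CUBIC)
    for y in(-g,0,g):
        p=(proj(n,o["tcp_pos"]+R.apply([0,y,-.006 if y else 0]))-c+.5)*f*.8;cv2.circle(k,tuple(int(v) for v in p),2,(0,0,255),-1)
    im.append(k);print(n,c)
cv2.imwrite("pics/hover.png",np.hstack(im))
E
python3 d.py
```

```text
rows [-0.0015, 0.0003, -0.0003] 0.0009 | at [0.5183 0.1079 0.1497] yaw 1.8049 t 3.32 gap 0.0639 F [-0.1 -0.3 -0.3]
scene [332 159]
top [198 238]
```

View pics/hover.png

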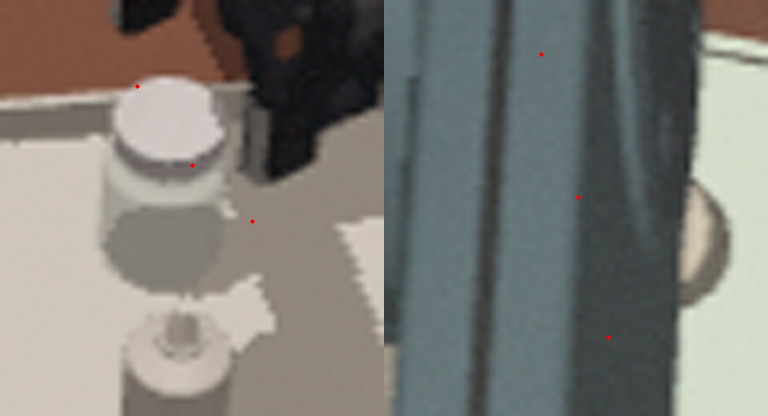

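```bash
python3 -c "
from h import *
goto(.56,.145,.06)"
```

```text
rows [0.0262, 0.049, 0.0899] 0.0017 | at [0.5184 0.1081 0.1499] yaw 1.8057 t 3.42 gap 0.0642 F [-0.1  1.1 -1.3]
```

step_arm(rows=[[[0.026,0.049,0.03,0],[0.026,0.049,0.09,0],[0.026,0.049,0.09,0],[0.026,0.049,0.09,0],[0.026,0.049,0.09,0],[0.026,0.049,0.09,0],[0.026,0.049,0.09,0],[0.026,0.049,0.09,0]]], hand=1.0)

```text
time: 4.08
tcp_pos: [0.562, 0.1435, 0.062]
ee_rot: [3.138, 0.001, 1.804]
ft_force: [1.0, 0.6, 0.1]
finger_gap: -0.0001
grasp_force: 0.0
```

```bash
cat > e.py <<'E'
from h import *
goto(.56,.145,.06)
o=arm.observe();R=Ro.from_euler("xyz",o["ee_rot"]);n="scene";f=9
a=optics.snapshot(n);c=(proj(n,o["tcp_pos"])-[32,38]).astype(int)
k=cv2.resize(a[c[1]:c[1]+60,c[0]:c[0]+70],None,fx=f,fy=f,interpolation=cv2.INTER_NEAREST)
for P in [(0,0,0)]+[(x,y,z) for z in(0,-.02) for x in(-.011,.011) for y in(-.0145,.0145)]:
    p=(proj(n,o["tcp_pos"]+R.apply(P))-c+.5)*f;cv2.circle(k,tuple(int(v) for v in p),3,(0,0,255) if P[2]==0 else (0,255,255),-1)
cv2.imwrite("pics/tip.png",k);print(c,proj(n,o["tcp_pos"]))
E
python3 e.py
```

```text
rows [0.002, -0.0016, 0.002] -0.0002 | at [0.562  0.1435 0.062 ] yaw 1.8038 t 4.08 gap -0.0001 F [1.  0.6 0.1]
[350 185] [382.20874481 223.61718178]
```

View pics/tip.png

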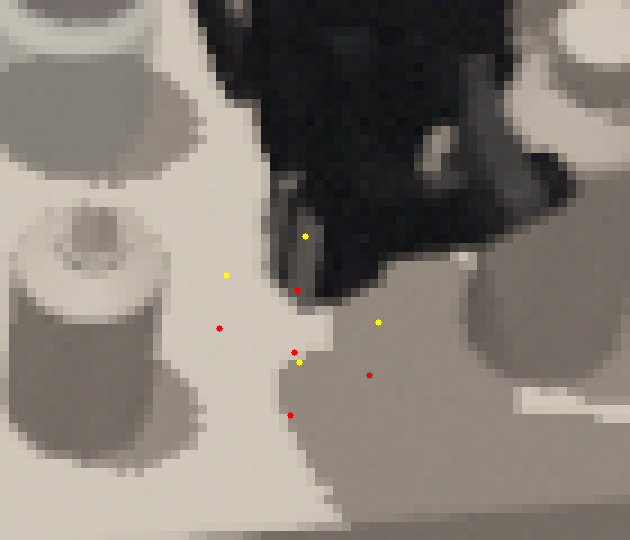

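```bash
python3 -c "
from h import *
for n in C: print(n,C[n]['intrinsics'],C[n]['k1'])
for X in [(0,0,0),(0,0,.02),(.562,.1435,.062),(.562,.1435,.082),(.542,.1435,.062),(.562,.153,.062)]: print(X,proj('scene',X).round(1))
o=arm.observe();print(o['joints'],o['tcp_pos'])
print(spots('scene','bottle',4),[ (tri([359.7,230.4],[244.4,276.5]))])
b=cv2.imread('pics/scene0.png');cv2.imwrite('pics/base.png',cv2.resize(b[55:125,200:310],None,fx=6,fy=6))
"
```

```text
scene [[565.61808393   0.         324.30592276]
 [  0.         565.61808393 235.37176397]
 [  0.           0.           1.        ]] -0.10357830859253847
top [[565.77514477   0.         305.84468912]
 [  0.         565.77514477 238.55290965]
 [  0.           0.           1.        ]] -0.03395204823837609
(0, 0, 0) [253.7  91.1]
(0, 0, 0.02) [253.1  85.2]
(0.562, 0.1435, 0.062) [382.2 223.6]
(0.562, 0.1435, 0.082) [383.1 217.7]
(0.542, 0.1435, 0.062) [378.7 216.3]
(0.562, 0.153, 0.062) [386.5 222.5]
[ 5.76138166e-02  4.36892869e-01  1.64611392e+00 -5.22466072e-05
  1.05496428e+00 -1.75153969e-01] [0.56191884 0.14337687 0.06179677]
[(array([384.   , 284.592]), 0.95), (array([296.896, 228.912]), 0.74), (array([418.624, 280.992]), 0.67), (array([358.784, 232.416]), 0.58)] [(array([ 0.51866255,  0.10721815, -0.0042114 ]), np.float64(0.012639594870999414))]
```

View pics/base.png

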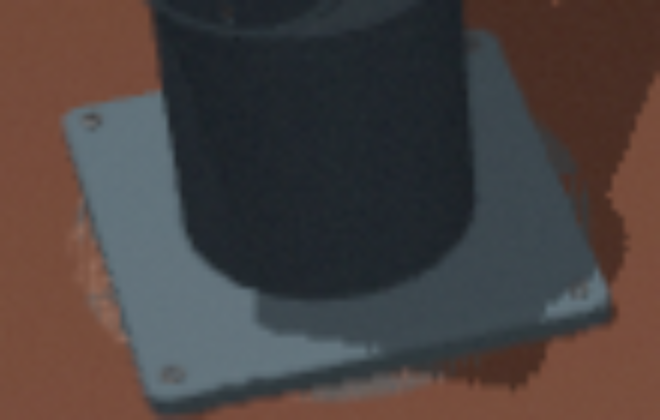

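step_arm(rows=[[[0,0,0.03,0],[0,0,0.04,0],[0,0,0.045,0],[0,0,0.047,0],[0,0,0.049,0],[0,0,0.05,0],[0,0,0.051,0],[0,0,0.051,0]]])

```text
time: 4.85
tcp_pos: [0.5613, 0.1435, 0.0091]
ee_rot: [3.141, 0.0, 1.804]
ft_force: [-0.1, -0.1, 0.0]
finger_gap: 0.0001
grasp_force: 0.0
```

```bash
sed -i 's/tip.png/tip2.png/' e.py; python3 e.py
```

```text
rows [0.0017, -0.0009, -0.0509] -0.0002 | at [0.5613 0.1435 0.0091] yaw 1.8038 t 4.85 gap 0.0001 F [-0.1 -0.1  0. ]
[347 200] [379.77396796 238.18582868]
```

View pics/tip2.png

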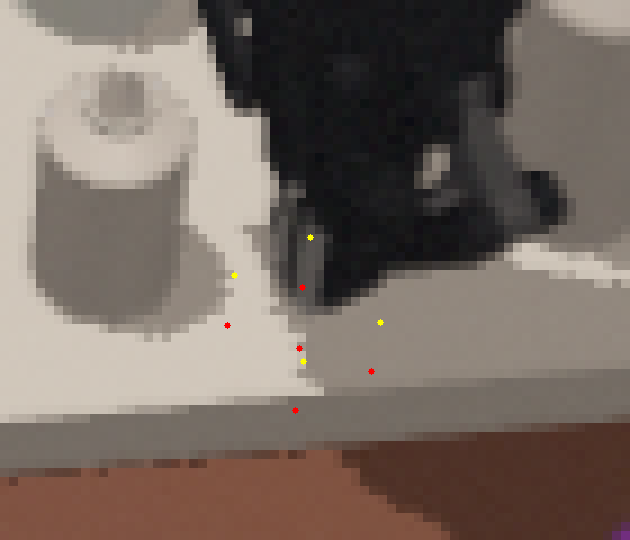

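step_arm(rows=[[[0,0,0.002,0],[0,0,0.003,0],[0,0,0.004,0],[0,0,0.0045,0],[0,0,0.005,0],[0,0,0.0055,0],[0,0,0.0055,0]]])

```text
time: 5.48
tcp_pos: [0.5608, 0.1435, 0.003]
ee_rot: [-3.141, -0.0, 1.804]
ft_force: [0.3, -0.2, 0.2]
finger_gap: -0.0002
grasp_force: 0.0
```

step_arm(rows=[[[0,0,0.001,0],[0,0,0.002,0],[0,0,0.003,0],[0,0,0.004,0],[0,0,0.004,0]]])

```text
time: 5.9
tcp_pos: [0.5607, 0.1435, -0.0011]
ee_rot: [-3.141, -0.0, 1.804]
ft_force: [0.0, -0.1, 0.3]
finger_gap: 0.0001
grasp_force: 0.0
```

step_arm(rows=[[[0,0,0.001,0],[0,0,0.002,0],[0,0,0.003,0],[0,0,0.004,0],[0,0,0.004,0]]])

```text
time: 6.32
tcp_pos: [0.5607, 0.1435, -0.0051]
ee_rot: [-3.141, -0.0, 1.804]
ft_force: [1.0, 0.5, -0.0]
finger_gap: -0.0
grasp_force: 0.0
```

step_arm(rows=[[[0,0,0.001,0],[0,0,0.002,0],[0,0,0.003,0],[0,0,0.004,0],[0,0,0.004,0]]])

```text
time: 6.73
tcp_pos: [0.5607, 0.1435, -0.0091]
ee_rot: [-3.141, -0.0, 1.804]
ft_force: [0.3, 0.4, 0.1]
finger_gap: 0.0003
grasp_force: 0.0
```

step_arm(rows=[[[0,0,0.001,0],[0,0,0.002,0],[0,0,0.003,0],[0,0,0.003,0]]])

```text
time: 7.07
tcp_pos: [0.5607, 0.1435, -0.0121]
ee_rot: [-3.141, -0.0, 1.804]
ft_force: [0.8, 0.7, -0.3]
finger_gap: -0.0003
grasp_force: 0.0
```

```bash
python3 -c "
from h import *
goto(.56,.145,.06)
o=arm.observe();R=Ro.from_euler('xyz',o['ee_rot']);n='scene';f=9
a=optics.snapshot(n);c=(proj(n,o['tcp_pos'])-[32,38]).astype(int)
k=cv2.resize(a[c[1]:c[1]+60,c[0]:c[0]+70],None,fx=f,fy=f,interpolation=cv2.INTER_NEAREST)
cv2.imwrite('pics/tip3.png',k);print(c,proj(n,o['tcp_pos']))"
```

```text
rows [0.0016, -0.0004, -0.0721] -0.0002 | at [ 0.5607  0.1435 -0.0121] yaw 1.8038 t 7.07 gap -0.0003 F [ 0.8  0.7 -0.3]
[346 205] [378.76303352 243.6343745 ]
```

View pics/tip3.png

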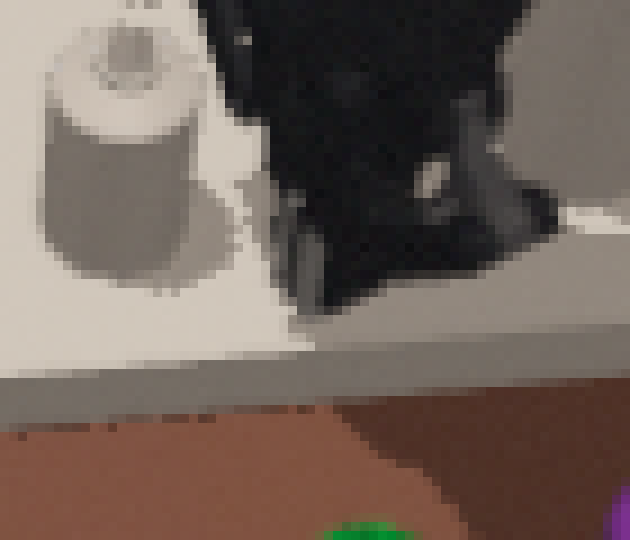

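step_arm(rows=[[[0,0,0.001,0],[0,0,0.002,0],[0,0,0.003,0],[0,0,0.003,0]]])

```text
time: 7.45
tcp_pos: [0.5607, 0.1435, -0.0151]
ee_rot: [-3.141, -0.0, 1.804]
ft_force: [-0.4, 0.9, -0.7]
finger_gap: 0.0003
grasp_force: 0.0
```

step_arm(rows=[[[0,0,0.001,0],[0,0,0.002,0],[0,0,0.003,0],[0,0,0.003,0]]])

```text
time: 7.78
tcp_pos: [0.5607, 0.1435, -0.0181]
ee_rot: [-3.141, -0.0, 1.804]
ft_force: [-0.2, -0.4, -0.5]
finger_gap: -0.0003
grasp_force: 0.0
```

step_arm(rows=[[[0,0,0.001,0],[0,0,0.002,0],[0,0,0.003,0],[0,0,0.003,0]]])

```text
time: 8.12
tcp_pos: [0.5607, 0.1435, -0.0211]
ee_rot: [-3.141, -0.0, 1.804]
ft_force: [0.9, -0.4, -1.1]
finger_gap: 0.0004
grasp_force: 0.0
```

step_arm(rows=[[[0,0,0.001,0],[0,0,0.002,0],[0,0,0.003,0],[0,0,0.003,0]]])

```text
time: 8.45
tcp_pos: [0.5607, 0.1435, -0.0241]
ee_rot: [-3.141, -0.0, 1.804]
ft_force: [-0.3, 0.1, 0.5]
finger_gap: -0.0001
grasp_force: 0.0
```

```bash
cat > asc.py <<'E'
from h import *
import sys
def asc(a,u0,v0,w,h):
    g=cv2.cvtColor(a,cv2.COLOR_BGR2GRAY)
    for v in range(v0,v0+h): print(v,"".join(" .:-=+*#%@"[::-1][min(9,int(x)*10//230)] for x in g[v,u0:u0+w]))
a=optics.snapshot("scene");asc(a,365,222,32,34)
E
python3 asc.py
```

```text
222 ++-....-=+%@%%@@@@@@@@@@%@@%%%%%
223 ++-.....-=@@@%@@%@@@@%@@@%@%%%%%
224 +=:...-=-=@%@@@@%@@@@%@@%%@%@%%%
225 ++=-.--=-=@@%%%@@%@%@%@@%@@%%%%#
226 ++=--.==-=%@@@@@%@@@@@%@@@@#**%#
227 ++=-==---=*%%%%@@@@%%%@@@@%+==%%
228 ++-=--====*%%%%@@@@@@%%%%@%+==%%
229 ++-==-----=#%%@@@%@%@%%%%%#==#%%
230 +===----=-=#*+%@@%@%%%%%%%#**%#%
231 +=-=-=-.--=**#%@@@@@%%%%%%%%####
232 ====-=-:.-=#*%%%@%@%%%%%%%%####%
233 ===-=--..-+#*%#%@@%@@@@%%%%%%%%%
234 ==----:...+##%*#%@%@@@@%@@@@@@%%
235 -=--:.....-*##**#@@@@@@@@@@@%@%@
236 --:........+##**#%@%@@@@%@@@@@@%
237 :..........*##**#@@%@%@@@%@%@@@@
238 ..........:*##**#%@@@@@%@@%%%%%%
239 ...........+#***%%%@@@%###*****+
240 ...........-#***%@%%%#*===---===
241 ............=+**%###*+===--=-===
242 .............:=++===============
243 ..............:==========+++++++
244 ......::----==++++++++++++++++++
245 -==+++++++++++++++++++++++++++++
246 ++++++++++++++++++++++++++++++++
247 ++++++++++++++++++++++++++++++++
248 ++++++++++++++++++++++++++++****
249 +++++++++++++++++*****##########
250 +++++++*******#**###############
251 ***#*+++++++++++*###############
252 ++++++++++++++++++*#############
253 ++++++++++++++++++*#############
254 ++++++++++++++++++++*###########
255 +++++++++++++++++++++*##########
```

step_arm(rows=[[[0,0,0.001,0],[0,0,0.002,0],[0,0,0.003,0],[0,0,0.003,0]]])

```text
time: 8.83
tcp_pos: [0.5611, 0.1435, -0.0247]
ee_rot: [3.141, 0.0, 1.804]
ft_force: [-5.6, -1.2, 17.5]
finger_gap: 0.0002
grasp_force: 8.8
```

```bash
python3 - <<'E'
from h import *
from asc import asc
o=arm.observe();print(o["ft_force"],o["tcp_pos"],o["joints"],o["tau"])
E
```

```text
222 ++-....++*%@%%%%@%@@%%%@@@%@%%%%
223 ++-......=@@%%%@@@@%@@%%@@@@%%%#
224 +=:...-=-=@@@%%@%@@%@@@@%@@%%%%%
225 ++=-.---==@@@%%%@%@@@@@@%@@@%%%%
226 ++==-.-=-=%@@%@%@%@@@@@@@@@%##%#
227 ++==--====*%@@%%@@%%%%@@@@%*==%%
228 ++-=--====*%@%%@%@@%%@%%%@%+==#%
229 ++----=--==*%%%%%@%@%%%%%%#==*%%
230 +====-----=##*#@@@%%%%%%%%#**#%%
231 +=---=-.-==#**%%@@%%%%%%%%%%%###
232 +=====-:.==#*%%%@@%%%%%%%%%##*#%
233 ==--==-..-=#*#*%@@@%@%%%%%%%##%%
234 -=-=--:...+#*%##%@%@@@@@@%@%%@@%
235 ----:.....-*#%**%@@@%@@@%@@@@@%%
236 --:........*##**#@@%@%@@@@@@@%%%
237 :..........+##**#@@%%%%@@@%@@@@%
238 ...........*##**#@%@%%@@@@@@@@%%
239 ..........:+##**%@@%%%%%#######*
240 ...........-#***%@%%%%#++=----==
241 ............=+**%####*+--=--====
242 .............-=++===============
243 ..............:==========+++++++
244 ......::----==++++++++++++++++++
245 -==+++++++++++++++++++++++++++++
246 ++++++++++++++++++++++++++++++++
247 ++++++++++++++++++++++++++++++++
248 ++++++++++++++++++++++++++++****
249 +++++++++++++++++******#########
250 +++++++*******#**###############
251 ***#*+++++++++++*###############
252 ++++++++++++++++++*#############
253 ++++++++++++++++++*#############
254 ++++++++++++++++++++*###########
255 +++++++++++++++++++++*##########
[-5.53676127  0.16353078 17.05554877] [ 0.56109489  0.14350703 -0.02468905] [ 5.80386899e-02  5.50416041e-01  1.71532869e+00 -2.77478588e-04
  8.74851545e-01 -1.75095454e-01] [-3.40544488e-01 -4.40259182e+01 -1.98075736e+01  1.41059062e-01
 -2.03197852e+00 -1.63319397e-03]
```

```bash
python3 - <<'E'
from h import *
for z in (-.02,-.006,.004): print(z,atz("scene",[378.3,240.5],z),atz("scene",[359.5,230.4],z))
print(proj("scene",[.5636,.1328,.004]))
E
```

```text
-0.02 [ 0.54753137  0.14822513 -0.02      ] [ 0.50904052  0.11800435 -0.02      ]
-0.006 [ 0.5564489   0.14344249 -0.006     ] [ 0.51848845  0.11363816 -0.006     ]
0.004 [0.56281856 0.14002632 0.004     ] [0.52523698 0.11051945 0.004     ]
[375.30255016 241.60187778]
```

step_arm(rows=[[[0,0,-0.02,0],[0,0,-0.06,0],[0,0,-0.1,0],[0,0,-0.1,0],[0,0,-0.1,0],[0,0,-0.1,0]]], hand=0.25)

```text
time: 9.38
tcp_pos: [0.5607, 0.1435, 0.0731]
ee_rot: [3.141, 0.0, 1.804]
ft_force: [0.6, 0.1, -0.8]
finger_gap: 0.0644
grasp_force: 0.0
```

```bash
python3 - <<'E'
s=open("h.py").read()
s=s.replace("return K[:2,:2]@s+K[:2,2]","return K[:2,:2]@s+K[:2,2]+B[n]").replace("np.asarray(px,float)-K","np.asarray(px,float)-B[n]-K").replace("def proj",'B={"scene":np.array([3.,-1.]),"top":np.zeros(2)}\ndef proj',1)
open("h.py","w").write(s)
E
python3 c.py
```

```text
case [ 0.4821 -0.2163  0.2362 -0.0094] [[1.3, -0.7], [-1.5, 1.1], [-0.7, 0.6], [0.7, -0.6], [-0.6, -0.4], [0.2, -0.3], [0.9, 0.1], [-0.7, 0.3], [-1.7, -0.3], [0.6, -0.5]]
holder net [ 0.5419 -0.2808  0.006 ] [ 0.0431 -0.0767  0.006 ]
holder ring top eye [ 0.5395 -0.2749  0.018 ] [ 0.0421 -0.0704  0.018 ]
staple [ 0.4152 -0.2309  0.0951] [-0.0684  0.0015  0.0951] 0.0010277528104895408
lid_hinge [ 0.5906 -0.1905  0.0838] [ 0.1116 -0.0003  0.0838] 0.010182595181289868
lid_edge [ 0.6317 -0.1814  0.2158] [ 0.1537 -0.0011  0.2158] 0.001027216108222234
hasp_hinge [ 0.6385 -0.1797  0.207 ] [ 0.1606 -0.001   0.207 ] 0.0004848997310595976
hasp_end [ 0.6802 -0.1688  0.1511] [ 0.2038 -0.0002  0.1511] 0.001522791652465866
shoulder [0.5183 0.1048 0.0498] 0.0008672470293488641 tip [0.5176 0.105  0.0714] 0.0005322604309901149 base [ 0.5179  0.1043 -0.0072] 0.005857461014621393
[0.5177 0.104  0.06  ] [0.5168 0.1038 0.083 ] [0.5164 0.1002 0.004 ] [0.526  0.1038 0.004 ]
tall [ 0.5271  0.2232 -0.0067]
glass [0.4314 0.1341 0.0045]
[0.5607 0.1435 0.0731] 0.06437193520495951
```

```bash
python3 - <<'E'
from h import *
goto(.523,.104,-.006)
for _ in range(2): print([(p.round(1),round(c,2)) for p,c in spots("scene","bottle",6)],[(np.array(d["box"])*[640,480,640,480]).round(1).tolist() for d in optics.boxes_of("scene","bottle")])
E
```

```text
rows [-0.0297, -0.0458, 0.0791] -0.0002 | at [0.5607 0.1435 0.0731] yaw 1.8038 t 9.38 gap 0.0644 F [ 0.6  0.1 -0.8]
[(array([418.4, 276.6]), 0.9), (array([297.5, 228.1]), 0.83), (array([359.5, 232.2]), 0.79), (array([383.3, 281.4]), 0.79)] [[377.2, 260.1, 396.9, 294.1], [409.4, 258.5, 431.3, 283.9], [288.1, 205.7, 309.4, 238.2], [352.3, 209.5, 368.2, 236.7], [349.0, 171.4, 369.2, 205.6]]
[(array([418.4, 276.6]), 0.9), (array([297.5, 228.1]), 0.83), (array([359.5, 232.2]), 0.79), (array([383.3, 281.4]), 0.79)] [[377.2, 260.1, 396.9, 294.1], [409.4, 258.5, 431.3, 283.9], [288.1, 205.7, 309.4, 238.2], [352.3, 209.5, 368.2, 236.7], [349.0, 171.4, 369.2, 205.6]]
```

step_arm(rows=[[[-0.03,-0.046,0,0],[-0.03,-0.046,0,0],[-0.03,-0.046,0,0],[-0.03,-0.046,0.02,0],[-0.03,-0.046,0.03,0],[-0.03,-0.046,0.04,0],[-0.03,-0.046,0.05,0],[-0.03,-0.046,0.05,0]]])

```text
time: 10.25
tcp_pos: [0.5216, 0.104, 0.0206]
ee_rot: [-3.137, -0.001, 1.804]
ft_force: [-1.1, 0.1, -1.0]
finger_gap: 0.0641
grasp_force: 0.0
```

```bash
python3 - <<'E'
from h import *
import asc as A
goto(.523,.104,-.006)
a=optics.snapshot("scene");A.asc(a,340,195,50,48)
E
```

```text
222 ***%@%%%@@%%%%#+-=--==-==--:.::.
223 **#@@%@%@%%%#+---===-=-==-===-=-
224 **#@@%%%@%#+----==-=-=-===-----=
225 **#@@%%%@*===---=-===-====-==-=-
226 **#%%%%@%*===-===-=-====-==-==-=
227 **%%%%%%#+=====-=-=======-===---
228 **%@%%*+-=--==-=-=---=-====-===-
229 **##*+--===-==-=--=----=-==-=-==
230 ++==--==-============-=-==-==-=-
231 +==-===---=-===-===----=-=======
232 +----==-====--=====-=-==-==-=-=-
233 ===------=-==-==-===----=--=-===
234 ===-=-=====-==-===---==----===-=
235 -----=--==----==-=-==-====-====-
236 =-===-=--==-===-----===-==-=====
237 -==--------====--=-=-====--=====
238 -==--===-==--=--========-======-
239 ===--==-===-=--===-====-=---====
240 =====-====--===---=-=-=--====-==
241 ==-===-====-==-==--=----=-======
242 --------=====-==================
243 ::::::.:=================+++++++
244 ......::=====+++++++++++++++++++
245 -==+++++++++++++++++++++++++++++
246 ++++++++++++++++++++++++++++++++
247 ++++++++++++++++++++++++++++++++
248 ++++++++++++++++++++++++++++****
249 +++++++++++++++++******#########
250 +++++++****#####################
251 ***#*++++*#############
[... 2211 characters left out ...]
:++++++++++++++++===--====-====-===-=-==
231 ...........=++++++++++++++===-==-===-=====-=--===-
232 ...........-=+++++++++++++=-===----=---=-=---==-==
233 ............-=+++++++++++=-=-====-=====-=========-
234 .............-=+++++++++==-=-===-=-===-=-=-=--====
235 ..............:-===+===-===-=---===--=--=-==---=--
236 ..................:---=-==-====--===--===--=----==
237 .....................-==---=---====-==--===-=--=-=
238 ......................-=-====--=--=====--===-==---
239 ......................-==-===---===-=-=-===-===--=
240 .......................----=-==-==-=-=-=-==-=-====
241 .......................---=-========-=====-==--===
242 .........................--------======-==========
```

step_arm(rows=[[[0,0,0.01,0],[0,0,0.02,0],[0,0,0.028,0],[0,0,0.028,0],[0,0,0.028,0]]])

```text
time: 10.77
tcp_pos: [0.5223, 0.1037, -0.0057]
ee_rot: [-3.14, -0.0, 1.804]
ft_force: [1.0, 0.1, 0.7]
finger_gap: 0.0644
grasp_force: 0.0
```

```bash
python3 - <<'E'
from h import *
goto(.523,.104,-.006)
a=optics.snapshot("scene");cv2.imwrite("pics/pre.png",a)
E
```

```text
rows [0.0002, 0.0007, 0.0003] -0.0003 | at [ 0.5223  0.1037 -0.0057] yaw 1.8037 t 10.77 gap 0.0644 F [1.  0.1 0.7]
```

step_arm(rows=[[[0,0,0,0],[0,0,0,0],[0,0,0,0],[0,0,0,0],[0,0,0,0],[0,0,0,0]]], hand=1.0)

```text
time: 11.32
tcp_pos: [0.5236, 0.1037, -0.0042]
ee_rot: [3.14, 0.0, 1.804]
ft_force: [-0.2, -0.3, 5.8]
finger_gap: 0.0349
grasp_force: 60.0
```

```bash
sed -i '/^a=optics/d' asc.py; python3 - <<'E'
from h import *
goto(.523,.104,-.006)
a=optics.snapshot("scene");cv2.imwrite("pics/post.png",a)
p=cv2.imread("pics/pre.png")
# bottle lower-left body template (visible in both)
from asc import asc
asc(p,345,210,30,28);asc(a,345,210,30,28)
E
```

```text
rows [0.0005, -0.0005, 0.0018] -0.0003 | at [ 0.5236  0.1037 -0.0042] yaw 1.8037 t 11.32 gap 0.0349 F [-0.2 -0.3  5.8]
210 *#@@@@@%*====#@%%%%@@%%%%#%%##
211 *%@@@@%*====+#%%%%%%##***%%%%#
212 *%@@@@#====+=+@@%%#+==**%%%%%%
213 =%@@%%*======+%@%%*=**%%%%%%%%
214 -%%%#+-:=====+#@@%%%%%%%%%%%%%
215 .+*+-=========*%%%%%%%%%%%%%%%
216 ..=====-====-=+@%%%%%%%%%%%%%%
217 ..--==++===---=%%@%%%%%%%##%@%
218 ...====++===---*#%%%%%%#+=%@@%
219 ...===++++==----+#%%%%#===*@@@
220 ...-==++++++======%%%%*===#@%@
221 ...=-=++++++++++++#@@%*==*@@@@
222 ...-==++++++++++++#@@%%#%%@%@%
223 ....--++++++++++++*@%%%%%%%%@@
224 .....:+++++++++++++%@%%%%%@@@@
225 .....:+++++++++++++%@%%%@@@@@@
226 .....:+++++++++++++%%%%@%@@%@@
227 .....-++++++++++++*#%%%%@@%@%%
228 .....-++++++++++++*##%%@@@@@@%
229 .....-++++++++++++***#@%@%%@@@
230 .....:++++++++++++#***@@%@@@%@
231 ......=+++++++++++#***%%%@%@@%
232 ......-=++++++++++#**#@%%%@@%*
233 .......-=+++++++++#**#%@%@%@*-
234 ........-=++++++++#**#@@%%%%*=
235 .........:-==++===***#@%%%#+==
236 .............-==-=+**#%%#++=-=
237 ..............=====++*#++-===-
2
[... 278 characters left out ...]

218 ...:*@%++===--=%%%%%#%%%%%%@@%
219 ....*@%+++==--=#@@%%%%%%%%@@%%
220 ....=%#++++==-=#@@%%%%%%@@%%%@
221 .....+*+++++===*@@%%%%%%@@@@%%
222 ......=++++++++%@@%%%%%@%%@%@@
223 ......=++++++++%%%%%%%@@@@@@@@
224 ......:++++++++##@%%%@@@%@%@@@
225 ......:+++++++*#*%%@@@@@@@@@@%
226 ......=+++++++*#**%%@@%@@%@%%#
227 ......=+++++++****@@%%%@@%%#++
228 ......-+++++++#***@@%@%@%#++==
229 ......=+++++++#***@%@%@%#+=-==
230 ......-+++++++#**#%%%%@@#=--=-
231 ......-+++++++#**#%%%%%#+-===-
232 .......=++++++***#@%%%*+======
233 .......-++++++***#%%#+-=======
234 ........-++++++*+***+==---===-
235 .........-=+++++++++====-===-=
236 ..........:-==+++===-=----====
237 ............::======-====--===
```

```bash
cat > r.py <<'E'
import h
from h import *
np.set_printoptions(precision=4,suppress=True)
h.B["scene"]=np.zeros(2);h.B["top"]=np.zeros(2)
h.B["scene"]=np.array([359.5,231.2])-proj("scene",[.521,.103,.004])
h.B["top"]=np.array([238.1,273.4])-proj("top",[.521,.103,.060])
print(h.B)
g=cv2.GaussianBlur(cv2.cvtColor(cv2.imread("pics/top0.png"),cv2.COLOR_BGR2GRAY),(3,3),0).astype(np.float32)
th=np.linspace(0,2*np.pi,72,endpoint=False)
def score(x,y,z):
    s=0
    for r,w in((.0245,-1),(.020,.5),(.0295,.5)):
        P=np.array([proj("top",[x+r*np.cos(t),y+r*np.sin(t),z]) for t in th],np.float32)
        s+=w*cv2.remap(g,P[:,:1],P[:,1:],cv2.INTER_LINEAR).mean()
    return s
for z in(.016,):
    best=max((score(x,y,z),x,y) for x in np.arange(.53,.556,.001) for y in np.arange(-.29,-.265,.001));print("ring",z,best)
E
python3 r.py; sed 's/^from h import \*/from r import */' c.py > c2.py; python3 c2.py | tail -14
```

```text
{'scene': array([3.897 , 1.4626]), 'top': array([-0.689 ,  2.1724])}
ring 0.016 (np.float32(83.10804), np.float64(0.544), np.float64(-0.27599999999999997))
ring 0.016 (np.float32(83.10804), np.float64(0.544), np.float64(-0.27599999999999997))
case [ 0.4847 -0.2156  0.2369 -0.0004] [[1.0, 0.4], [-0.2, 1.7], [-1.2, 1.2], [1.7, -0.5], [0.0, -1.1], [-0.6, -0.5], [1.1, 0.8], [0.3, 0.7], [-1.4, 0.5], [1.7, -0.0]]
holder net [ 0.5456 -0.2822  0.006 ] [ 0.0435 -0.079   0.006 ]
holder ring top eye [ 0.5431 -0.2762  0.018 ] [ 0.0425 -0.0726  0.018 ]
staple [ 0.4185 -0.2301  0.1063] [-0.0678  0.0015  0.1063] 0.0012124636649017131
lid_hinge [ 0.592  -0.1902  0.0945] [ 0.1103 -0.0005  0.0945] 0.011834234201256436
lid_edge [ 0.6325 -0.1812  0.2239] [ 0.1517 -0.0013  0.2239] 0.000547910179521729
hasp_hinge [ 0.6392 -0.1795  0.2152] [ 0.1586 -0.0012  0.2152] 0.0010729867190095047
hasp_end [ 0.6807 -0.1688  0.16  ] [ 0.2015 -0.0005  0.16  ] 2.4513680379793206e-05
shoulder [0.5206 0.1018 0.0623] 0.0019154827079522123 tip [0.5198 0.1019 0.0835] 0.0015608259663470506 base [0.5204 0.1011 0.0065] 0.004661872750135274
[0.521 0.103 0.06 ] [0.5201 0.1028 0.083 ] [0.52   0.0991 0.004 ] [0.5191 0.1042 0.004 ]
tall [0.5295 0.2184 0.0073]
glass [0.435  0.1304 0.0188]
[ 0.5236  0.1037 -0.0042] 0.034174777318425616
```

```bash
python3 -c "
from h import *
goto(.544,-.276,.126,1.808)"
```

```text
rows [-0.3741, -0.0677, -0.1301] -0.0041 | at [ 0.5236  0.1037 -0.0042] yaw 1.8039 t 11.37 gap 0.0342 F [-1.  -0.6  5.9]
```

step_arm(rows=[[[0,0,-0.01,0],[0,0,-0.03,0],[0,0,-0.06,0],[0,0,-0.1,0],[0,0,-0.13,0],[0,0,-0.13,0],[0,0,-0.13,0]]])

```text
time: 11.95
tcp_pos: [0.5244, 0.1037, 0.1275]
ee_rot: [3.137, 0.001, 1.804]
ft_force: [0.1, -0.4, -0.6]
finger_gap: 0.0347
grasp_force: 59.8
```

step_arm(rows=[[[-0.03,-0.005,0,0],[-0.065,-0.012,0,0],[-0.1,-0.018,0,0],[-0.135,-0.025,0,0],[-0.17,-0.031,0,0],[-0.205,-0.037,0,0],[-0.24,-0.044,0,0],[-0.275,-0.05,0,0],[-0.31,-0.056,0,0],[-0.34,-0.062,0,0],[-0.36,-0.066,0,0],[-0.374,-0.068,0,-0.004],[-0.374,-0.068,0,-0.004],[-0.374,-0.068,0,-0.004],[-0.374,-0.068,0,-0.004]]])

```text
time: 13.2
tcp_pos: [0.5428, -0.2743, 0.1242]
ee_rot: [-3.141, -0.002, 1.808]
ft_force: [-0.0, 0.9, 0.1]
finger_gap: 0.0346
grasp_force: 59.8
```

```bash
python3 - <<'E'
from r import *
from asc import asc
goto(.544,-.276,-.002,1.808)
a=optics.snapshot("scene");o=arm.observe()
X=o["tcp_pos"];zb=X[2]+.0082
print("pred base",proj("scene",[*X[:2],zb]),"left/right",[proj("scene",[X[0]+dx,X[1]+dy,zb]).round(1) for dx,dy in((0,.018),(0,-.018),(.018,0))])
print([(p.round(1),round(c,2)) for p,c in spots("scene","bottle",7)])
p=proj("scene",[*X[:2],zb]).astype(int);asc(a,p[0]-20,p[1]-25,42,36)
E
```

```text
{'scene': array([3.897 , 1.4626]), 'top': array([-0.689 ,  2.1724])}
ring 0.016 (np.float32(83.10804), np.float64(0.544), np.float64(-0.27599999999999997))
rows [-0.0023, 0.0009, 0.1262] 0.0004 | at [ 0.5428 -0.2743  0.1242] yaw 1.8084 t 13.2 gap 0.0346 F [-0.   0.9  0.1]
pred base [176.8538 247.8389] left/right [array([186.4, 245.5]), array([167.3, 250.2]), array([178.4, 255.5])]
[(array([298.8, 229.6]), 0.82), (array([384.1, 284.9]), 0.77), (array([177.3, 249.9]), 0.69), (array([337.5, 331.1]), 0.66), (array([417.6, 280.6]), 0.55)]
222 %%%%%%%%%%******#%%%%#=:::::::=+++++++++++
223 *%@#%@@%@%#*****#%%%%#=:::::=+++++++++++++
224 -#%%%%@@@@%******#%%%%*:::=+++++++++++++++
225 -*%%%@@@@@%#*****#%%%%%+=+++++++++++++++++
226 :=%%%%%%%%%%==****#%%%#*++++++++++++++++++
227 :-*%%%%%%%%%*==***#%%%%#++++++++++++++++++
228 ::=%%%%%%%%%%=====*#%%%%#*++++++++++++++++
229 ::-*%%%%%%%%%*=====+%%%%%#++++++++++++++++
230 :::=%%%%%%%%%#===+++*###%%*+++++++++++++++
231 :::-*%%%%%%%##*+++===*#%%%*+++++++++++++++
232 ::::=%%%%#**###+===++#%%%%*+++++++++++++++
233 ::::-*%%%#%####*=++***%%%%#++++++++++++
[... 431 characters left out ...]
+++++++++++*#%@@@%%%%%%%*+++++++++++++++++
244 ++++++++++++#%@@@%%%@@%%*+++++===+++++++++
245 ++++++++++++*%%@@%@%%%%%#++++++==+++++++++
246 +++++++++++++#%%@@%%%@%%%*+++++===++++++++
247 +++++++++++++*##%%%%%%%%%*++++++=--+++++++
248 ++++++++++++++**#%%%%%%%#*++++++-.:++++++=
249 ++++++++++++++***%%@%%%#*+++++++=::-+++===
250 +++++++++++++++**#%%%**++++++++++-.:-=====
251 ++++++++++++++++**#**++++++++++++=:.:=====
252 ++++++++++++++++++++++++++*+++++++=::-====
253 ++++++++++++++++++++++++++++++===+=:.:==--
254 ++++++++++++++++++++++++++++======+=::-=::
255 ++++++++++++++++++++++++++=========+-.:-::
256 ++++++++++++++++++++++++============-:::::
257 ++++++++++++++++++++++============::::::::
```

```bash
python3 - <<'E'
from r import *
for X in ([.5236,.1037,-.0042],[.5428,-.2743,.1242]):
    print(proj("scene",np.array(X)+[.0207,.005,.032]),proj("scene",np.array(X)+[.0207+.0025,.005-.0107,.032]))
E
```

```text
{'scene': array([3.897 , 1.4626]), 'top': array([-0.689 ,  2.1724])}
ring 0.016 (np.float32(83.10804), np.float64(0.544), np.float64(-0.27599999999999997))
[366.3502 232.3129] [362.0274 234.4313]
[178.5934 248.702 ] [172.9692 251.2391]
```

step_arm(rows=[[[-0.003,0.001,0.01,0],[-0.003,0.001,0.03,0],[-0.003,0.001,0.06,0],[-0.003,0.001,0.08,0],[-0.003,0.001,0.095,0],[-0.003,0.001,0.105,0],[-0.003,0.001,0.108,0],[-0.003,0.001,0.108,0],[-0.003,0.001,0.108,0]]])

```text
time: 14.05
tcp_pos: [0.5455, -0.2787, 0.0178]
ee_rot: [3.141, 0.001, 1.808]
ft_force: [-0.1, -0.3, -0.7]
finger_gap: 0.0346
grasp_force: 59.8
```

step_arm(rows=[[[0,0,0.003,0],[0,0,0.006,0],[0,0,0.009,0],[0,0,0.011,0],[0,0,0.011,0]]])

```text
time: 14.47
tcp_pos: [0.5446, -0.2784, 0.0057]
ee_rot: [-3.141, -0.001, 1.808]
ft_force: [0.1, -0.4, -0.2]
finger_gap: 0.0343
grasp_force: 59.8
```

step_arm(rows=[[[0.0015,0,0.001,0],[0.0015,0,0.003,0],[0.0015,0,0.005,0],[0.0015,0,0.006,0],[0.0015,0,0.006,0]]])

```text
time: 14.88
tcp_pos: [0.5444, -0.277, -0.0002]
ee_rot: [-3.141, -0.0, 1.808]
ft_force: [1.3, -0.3, -0.1]
finger_gap: 0.0346
grasp_force: 59.8
```

step_arm(rows=[[[0,0,0.001,0],[0,0,0.002,0],[0,0,0.003,0],[0,0,0.003,0]]])

```text
time: 15.22
tcp_pos: [0.5447, -0.2773, -0.0022]
ee_rot: [3.141, 0.0, 1.808]
ft_force: [-2.3, 0.1, 3.6]
finger_gap: 0.0344
grasp_force: 60.4
```

step_arm(rows=[[[0,0,0,0],[0,0,0,0],[0,0,0,0],[0,0,0,0],[0,0,0,0]]], hand=0.25)

```text
time: 15.63
tcp_pos: [0.5425, -0.277, -0.0035]
ee_rot: [-3.138, -0.002, 1.808]
ft_force: [-6.2, -1.0, 2.1]
finger_gap: 0.0639
grasp_force: 0.0
```

step_arm(rows=[[[0,0,-0.01,0],[0,0,-0.03,0],[0,0,-0.07,0],[0,0,-0.11,0],[0,0,-0.15,0],[0,0,-0.19,0],[0,0,-0.22,0],[0,0,-0.22,0],[0,0,-0.22,0]]], hand=0.25)

```text
time: 16.38
tcp_pos: [0.546, -0.2779, 0.2206]
ee_rot: [3.137, 0.005, 1.808]
ft_force: [0.0, -1.7, -1.5]
finger_gap: 0.064
grasp_force: 0.0
```

step_arm(rows=[[[-0.11,-0.156,-0.04,0],[-0.11,-0.156,-0.04,0],[-0.11,-0.156,-0.04,0],[-0.11,-0.156,-0.04,0],[-0.11,-0.156,-0.04,0],[-0.11,-0.156,-0.04,0],[-0.11,-0.156,-0.04,0]]], hand=1.0)

```text
time: 16.97
tcp_pos: [0.4174, -0.4214, 0.2559]
ee_rot: [-3.141, -0.002, 1.804]
ft_force: [0.4, 0.7, -0.7]
finger_gap: 0.0003
grasp_force: 0.0
```

```bash
python3 - <<'E'
from r import *
from asc import asc
goto(.69,-.232,.26,1.808)
a=optics.snapshot("top");cv2.imwrite("pics/placed.png",a)
print([(p.round(1),round(c,2)) for p,c in spots("top","bottle",7)],[(p.round(1),round(c,2)) for p,c in spots("top","holder",3)])
print("pred bottle base/shoulder/tip",[proj("top",[.544,-.277,z]).round(1) for z in(.006,.062,.085)],"ring",proj("top",[.544,-.276,.016]))
asc(a,448,232,50,50)
E
```

```text
{'scene': array([3.897 , 1.4626]), 'top': array([-0.689 ,  2.1724])}
ring 0.016 (np.float32(83.10804), np.float64(0.544), np.float64(-0.27599999999999997))
rows [0.1212, 0.309, -0.004] -0.0036 | at [ 0.4174 -0.4214  0.2559] yaw 1.8044 t 16.97 gap 0.0003 F [ 0.4  0.7 -0.7]
[(array([197.9, 187.7]), 0.86), (array([315. , 298.9]), 0.77), (array([236.5, 189.8]), 0.67), (array([471.8, 255.9]), 0.58), (array([381.3, 284. ]), 0.36)] [(array([471.2, 258.5]), 0.77)]
pred bottle base/shoulder/tip [array([469.6, 258.1]), array([479.8, 254.5]), array([484.4, 252.8])] ring [470.7265 257.482 ]
232 ..........::::::::::::::::::======++++************
233 ......:::::::::::::::::::::::=+=++===+************
234 ..:::::.:::::::::::::::::::::+=======++***********
235 ..:::::::::::::::::::::::::::=========+***********
236 :::::::::::::::::::::::::::::=========+***********
237 :::::::.:::::::::::::::::::::==========+**********
238 :::::::::::::::::::::::::.:.:==========+**********
239 .:::::::::::::::::::..........:========+**********
240 .::::::::::.:::...............:=========+*********
241 .:::::::::::.::
[... 1535 characters left out ...]
=+######+===========*####*=============*
270  .+****======######*++======**####*==============+
271  .+****+======*#########*########+===============+
272  ==****+=======+###############+=================+
273  ==*****==========+*#######**+====================
274 ===+****=============+++=========================+
275 ===+*+**+=========================================
276 ====*+**+=========================================
277 ====+****=========================================
278 ====+*+**+========================================
279 =====****+========================================
280 =====+****========================================
281 =====+****+=======================================
```

step_arm(rows=[[[0.117,0.328,-0.02,-0.004],[0.117,0.328,-0.02,-0.004],[0.117,0.328,-0.02,-0.004],[0.117,0.328,-0.02,-0.004],[0.117,0.328,-0.02,-0.004],[0.117,0.328,-0.02,-0.004],[0.117,0.328,-0.02,-0.004],[0.117,0.328,-0.02,-0.004],[0.117,0.328,-0.02,-0.004],[0.117,0.328,-0.02,-0.004],[0.117,0.328,-0.02,-0.004]]])

```text
time: 18.03
tcp_pos: [0.7111, -0.2269, 0.2755]
ee_rot: [-3.14, -0.001, 1.816]
ft_force: [-0.7, 0.1, -0.2]
finger_gap: -0.0
grasp_force: 0.0
```

```bash
cat >> h.py <<'E'
def case(x,y,zt,yaw=1.808):
    c,s=np.cos(.2369),np.sin(.2369);o=arm.observe();d=np.array(o["tcp_pos"])-[.4847,-.2156,0]
    print("tip in case",(c*d[0]+s*d[1]).round(4),(c*d[1]-s*d[0]).round(4),(d[2]+.0285).round(4));goto(.4847+c*x-s*y,-.2156+s*x+c*y,zt-.0285,yaw)
E
python3 -c "
from h import *
case(.200,-.068,.20)
h=[(n,t,spots(n,t,1)) for n in C for t in('lid_edge','hasp_end')];print(h)"
```

```text
tip in case 0.2174 -0.0641 0.304
rows [-0.0039, -0.0172, 0.104] 0.0082 | at [ 0.7111 -0.2269  0.2755] yaw 1.8162 t 18.03 gap -0.0 F [-0.7  0.1 -0.2]
[('scene', 'lid_edge', [(array([229.504, 243.888]), 0.81)]), ('scene', 'hasp_end', [(array([247.616, 283.392]), 0.81)]), ('top', 'lid_edge', [(array([439.68 , 172.416]), 0.76)]), ('top', 'hasp_end', [(array([417.728, 151.296]), 0.67)])]
```

Lid is unmoved. Next: descend behind it.

step_arm(rows=[[[-0.004,-0.01,0.04,0.008],[-0.004,-0.012,0.08,0.008],[-0.004,-0.017,0.1,0.008],[-0.004,-0.017,0.104,0.008],[-0.004,-0.017,0.104,0.008],[-0.004,-0.017,0.104,0.008]]])

```text
time: 18.73
tcp_pos: [0.6951, -0.239, 0.1753]
ee_rot: [3.139, 0.002, 1.803]
ft_force: [0.1, 0.2, 0.3]
finger_gap: -0.0001
grasp_force: 0.0
```

```bash
python3 -c "
from h import *
case(.1314,-.068,.2054)"
```

```text
tip in case 0.1991 -0.0721 0.2038
rows [0.0038, -0.0677, -0.0017] -0.0053 | at [ 0.6951 -0.239   0.1753] yaw 1.8027 t 18.73 gap -0.0001 F [0.1 0.2 0.3]
```

step_arm(rows=[[[0,-0.015,0,0],[0,-0.03,0,0],[0,-0.04,0,0],[0,-0.05,0,0],[0,-0.059,-0.001,0],[0,-0.068,-0.002,0],[0,-0.077,-0.001,0],[0,-0.086,0,0],[0,-0.094,0.001,0],[0,-0.102,0.003,0],[0,-0.102,0.003,0]]])

```text
time: 19.65
tcp_pos: [0.5931, -0.2617, 0.1694]
ee_rot: [-3.139, -0.001, 1.803]
ft_force: [0.8, 1.4, 0.7]
finger_gap: 0.0003
grasp_force: 0.0
```

```bash
python3 -c "
from h import *
case(.0658,-.07,.1863)
h=[(n,t,spots(n,t,1)) for n in C for t in('lid_edge','hasp_hinge')];print(h)"
```

```text
tip in case 0.0946 -0.0703 0.1979
rows [0.0001, -0.0287, 0.0117] -0.0051 | at [ 0.5931 -0.2617  0.1694] yaw 1.8029 t 19.65 gap 0.0003 F [0.8 1.4 0.7]
[('scene', 'lid_edge', [(array([229.504, 243.888]), 0.81)]), ('scene', 'hasp_hinge', [(array([231.296, 250.416]), 0.73)]), ('top', 'lid_edge', [(array([439.68 , 172.416]), 0.76)]), ('top', 'hasp_hinge', [(array([438.976, 177.504]), 0.98)])]
```

```bash
cat > l.py <<'E'
from r import *
def lid():
    for n in C: optics.snapshot(n)
    for t in("lid_edge","hasp_hinge","hasp_end"):
        r=[spots(n,t,1) for n in("scene","top")]
        if all(r):
            h,e=tri(r[0][0][0],r[1][0][0]);c,s=np.cos(.2369),np.sin(.2369);d=h-[.4847,-.2156,0];print(t,"case",np.array([c*d[0]+s*d[1],c*d[1]-s*d[0],d[2]]).round(4),"err",e.round(4),"conf",r[0][0][1],r[1][0][1])
        else: print(t,r)
if __name__=="__main__": lid()
E
python3 l.py
```

```text
{'scene': array([3.897 , 1.4626]), 'top': array([-0.689 ,  2.1724])}
ring 0.016 (np.float32(83.10804), np.float64(0.544), np.float64(-0.27599999999999997))
lid_edge case [ 0.0465 -0.01    0.2025] err 0.0246 conf 0.67 0.47
hasp_hinge case [0.0777 0.004  0.2232] err 0.0035 conf 0.88 0.95
hasp_end case [0.1498 0.0042 0.2057] err 0.0047 conf 0.79 0.61
```

step_arm(rows=[[[0,-0.01,0.003,0],[0,-0.02,0.007,0],[0,-0.029,0.012,0],[0,-0.038,0.019,0],[0,-0.047,0.027,0],[0,-0.054,0.035,0],[0,-0.061,0.044,0],[0,-0.067,0.054,0],[0,-0.072,0.064,0],[0,-0.075,0.072,0],[0,-0.0775,0.08,0],[0,-0.079,0.087,0],[0,-0.08,0.092,0],[0,-0.08,0.092,0]]])

```text
time: 21.42
tcp_pos: [0.5169, -0.2793, 0.0767]
ee_rot: [-3.14, -0.002, 1.804]
ft_force: [0.0, 0.5, -0.1]
finger_gap: -0.0001
grasp_force: 0.0
```

```bash
python3 -c "
from h import *
case(.0145,-.07,.1)"
```

```text
tip in case 0.0163 -0.0695 0.1052
rows [-0.0005, -0.0018, 0.0052] -0.0044 | at [ 0.5169 -0.2793  0.0767] yaw 1.8036 t 21.42 gap -0.0001 F [ 0.   0.5 -0.1]
```

step_arm(rows=[[[0,-0.001,0.001,0],[0,-0.001,0.002,0],[0,-0.001,0.003,0],[0,-0.001,0.004,0],[0,-0.001,0.005,0],[0,-0.001,0.005,0]]])

```text
time: 21.92
tcp_pos: [0.5166, -0.2802, 0.0731]
ee_rot: [3.141, 0.0, 1.804]
ft_force: [0.4, -0.7, 0.4]
finger_gap: 0.0002
grasp_force: 0.1
```

step_arm(rows=[[[0,0,0.001,0],[0,0,0.002,0],[0,0,0.002,0]]])

```text
time: 22.17
tcp_pos: [0.5166, -0.2802, 0.0713]
ee_rot: [3.141, 0.0, 1.804]
ft_force: [-1.2, 0.4, 2.3]
finger_gap: -0.0005
grasp_force: 1.4
```

step_arm(rows=[[[0,0,0.001,0],[0,0,0.0015,0],[0,0,0.002,0],[0,0,0.002,0],[0,0,0.002,0]]])

```text
time: 22.58
tcp_pos: [0.5167, -0.2803, 0.0712]
ee_rot: [3.141, 0.001, 1.804]
ft_force: [-4.0, 3.4, 15.1]
finger_gap: -0.0003
grasp_force: 7.4
```

step_arm(rows=[[[0,0,-0.03,0],[0,0,-0.07,0],[0,0.03,-0.1,0],[0.02,0.058,-0.1,0],[0.06,0.058,-0.1,0],[0.07,0.058,-0.1,0],[0.07,0.058,-0.1,0],[0.07,0.058,-0.1,0]]])

```text
time: 23.25
tcp_pos: [0.5567, -0.1981, 0.169]
ee_rot: [-3.141, 0.0, 1.805]
ft_force: [0.1, -0.5, 0.6]
finger_gap: 0.0003
grasp_force: 0.0
```

```bash
python3 -c "
from l import *
case(.075,0,.14)
lid()"
```

```text
{'scene': array([3.897 , 1.4626]), 'top': array([-0.689 ,  2.1724])}
ring 0.016 (np.float32(83.10804), np.float64(0.544), np.float64(-0.27599999999999997))
tip in case 0.0741 0.0001 0.1975
rows [-0.0001, 0.001, 0.0575] -0.0026 | at [ 0.5567 -0.1981  0.169 ] yaw 1.8054 t 23.25 gap 0.0003 F [ 0.1 -0.5  0.6]
lid_edge [[(array([195.712, 217.2  ]), 0.73)], []]
hasp_hinge [[(array([196.8  , 218.784]), 0.48)], []]
hasp_end [[(array([205.824, 216.576]), 0.56)], []]
```

step_arm(rows=[[[0,0,0.03,0],[0,0,0.054,0],[0,0,0.054,0],[0,-0.015,0.054,0],[0,-0.027,0.054,0],[0,-0.037,0.052,0],[0,-0.047,0.049,0],[0,-0.056,0.045,0],[0,-0.065,0.041,0],[0,-0.0745,0.038,0],[0,-0.085,0.038,0],[0,-0.095,0.04,0],[0,-0.103,0.043,0],[0,-0.11,0.047,0],[0,-0.116,0.052,0],[0,-0.122,0.058,0],[0,-0.122,0.058,0]]])

```text
time: 25.07
tcp_pos: [0.4362, -0.2263, 0.1094]
ee_rot: [-3.139, -0.002, 1.803]
ft_force: [-0.3, 0.5, 0.2]
finger_gap: 0.0001
grasp_force: 0.0
```

```bash
python3 -c "
from l import *
case(-.096,0,.165)
lid()
c,s=np.cos(.2369),np.sin(.2369)
for nm,x,z in(('edge',-.026,.1),('pin',-.019,.1045),('end.6',-.078,.145),('end2.28',.028,.158),('end.9',-.064,.161)): print(nm,[proj(n,[.4847+c*x,-.2156+s*x,z]).round(1) for n in C])"
```

```text
{'scene': array([3.897 , 1.4626]), 'top': array([-0.689 ,  2.1724])}
ring 0.016 (np.float32(83.10804), np.float64(0.544), np.float64(-0.27599999999999997))
tip in case -0.0497 0.001 0.1379
rows [-0.0011, -0.0464, -0.027] -0.0048 | at [ 0.4362 -0.2263  0.1094] yaw 1.8032 t 25.07 gap 0.0001 F [-0.3  0.5  0.2]
lid_edge [[(array([199.68 , 219.408]), 0.82)], []]
hasp_hinge case [-0.0246  0.0016  0.1036] err 0.0033 conf 0.61 0.65
hasp_end case [-0.0711  0.0008  0.1636] err 0.0009 conf 0.86 0.66
edge [array([199.5, 218.1]), array([453.9, 309. ])]
pin [array([200.5, 219.1]), array([453.4, 304.3])]
end.6 [array([185.2, 186.6]), array([472.8, 344.8])]
end2.28 [array([205.8, 218.7]), array([453.8, 270.7])]
end.9 [array([186.4, 185.9]), array([473.3, 335.4])]
```

step_arm(rows=[[[0,0.005,-0.02,0],[0,0.005,-0.05,0],[0,-0.01,-0.052,0],[0,-0.024,-0.052,0],[0,-0.024,-0.04,0],[0,-0.024,-0.027,0],[0,-0.029,-0.02,0],[0,-0.032,-0.012,0],[0,-0.037,-0.002,0],[0,-0.042,0.008,0],[0,-0.046,0.016,0],[0,-0.046,0.02,0],[0,-0.046,0.024,0],[0,-0.046,0.026,0],[0,-0.046,0.026,0]]])

```text
time: 26.72
tcp_pos: [0.3934, -0.2374, 0.0849]
ee_rot: [-3.141, -0.0, 1.804]
ft_force: [0.7, 0.9, -1.1]
finger_gap: 0.0003
grasp_force: 0.0
```

```bash
python3 -c "
from l import *
case(-.096,0,.1085)
lid()"
```

```text
{'scene': array([3.897 , 1.4626]), 'top': array([-0.689 ,  2.1724])}
ring 0.016 (np.float32(83.10804), np.float64(0.544), np.float64(-0.27599999999999997))
tip in case -0.0939 0.0002 0.1134
rows [-0.0003, -0.0021, 0.0049] -0.0041 | at [ 0.3934 -0.2374  0.0849] yaw 1.8039 t 26.72 gap 0.0003 F [ 0.7  0.9 -1.1]
lid_edge case [-0.0234 -0.0017  0.1077] err 0.0023 conf 0.86 0.97
hasp_hinge [[(array([201.92, 218.88]), 0.81)], []]
hasp_end case [-0.0913  0.0017  0.1192] err 0.0028 conf 0.6 0.77
```

Following well. Now press down slowly to the stop.

step_arm(rows=[[[0,-0.002,0.002,0],[0,-0.002,0.003,0],[0,-0.002,0.004,0],[0,-0.002,0.005,0],[0,-0.002,0.0055,0],[0,-0.002,0.006,0],[0,-0.002,0.006,0]]])

```text
time: 27.7
tcp_pos: [0.3913, -0.238, 0.08]
ee_rot: [-3.142, 0.001, 1.804]
ft_force: [-3.8, 1.9, 10.7]
finger_gap: 0.0
grasp_force: 5.4
```

step_arm(rows=[[[0,0,0.0005,0],[0,0,0.001,0],[0,0,0.001,0]]])

```text
time: 27.95
tcp_pos: [0.3914, -0.2382, 0.0797]
ee_rot: [3.141, 0.001, 1.804]
ft_force: [-4.8, 2.9, 17.0]
finger_gap: 0.0001
grasp_force: 8.3
```

step_arm(rows=[[[0,0,-0.01,0],[0,0,-0.04,0],[0,0,-0.08,0],[0,0,-0.12,0],[0.04,-0.02,-0.15,0],[0.08,-0.04,-0.15,0],[0.12,-0.05,-0.15,0],[0.16,-0.05,-0.15,0],[0.2,-0.05,-0.15,0],[0.2,-0.05,-0.15,0],[0.2,-0.05,-0.15,0],[0.2,-0.05,-0.15,0]]])

```text
time: 28.95
tcp_pos: [0.2969, -0.0551, 0.2284]
ee_rot: [3.141, 0.002, 1.806]
ft_force: [0.7, -0.9, -0.2]
finger_gap: -0.0001
grasp_force: 0.0
```

```bash
python3 -c "
from l import *
case(0,0,.3)
lid()
c,s=np.cos(.2369),np.sin(.2369)
for nm,x,z in(('edge',-.026,.1),('pin',-.019,.1045),('end0',-.091,.1045)): print(nm,[proj(n,[.4847+c*x,-.2156+s*x,z]).round(1) for n in C])
for n in C: print(n,[(t,[(p.round(1),round(k,2)) for p,k in spots(n,t,1)]) for t in('lid_edge','hasp_hinge','hasp_end','staple','glass_jar','tall_bottle','squat_jar')])"
```

```text
{'scene': array([3.897 , 1.4626]), 'top': array([-0.689 ,  2.1724])}
ring 0.016 (np.float32(83.10804), np.float64(0.544), np.float64(-0.27599999999999997))
tip in case -0.1448 0.2001 0.2569
rows [-0.1999, 0.1453, -0.0427] -0.0022 | at [ 0.2969 -0.0551  0.2284] yaw 1.8058 t 28.95 gap -0.0001 F [ 0.7 -0.9 -0.2]
lid_edge case [-0.0254 -0.0028  0.1071] err 0.0045 conf 0.67 0.72
hasp_hinge case [-0.0302 -0.0024  0.1007] err 0.0036 conf 0.84 0.73
hasp_end case [-0.0905  0.0015  0.1162] err 0.0043 conf 0.91 0.88
edge [array([199.5, 218.1]), array([453.9, 309. ])]
pin [array([200.5, 219.1]), array([453.4, 304.3])]
end0 [array([186.5, 195.5]), array([467.2, 352.1])]
scene [('lid_edge', [(array([196.6, 216.6]), 0.67)]), ('hasp_hinge', [(array([196.6, 216.9]), 0.84)]), ('hasp_end', [(array([187.2, 191.8]), 0.91)]), ('staple', [(array([188.8, 200.1]), 0.93)]), ('glass_jar', [(array([357.4, 196.5]), 0.92)]), ('tall_bottle', [(array([408.2, 222.6]), 0.85)]), ('squat_jar', [(array([401.8, 192.8]), 0.83)])]
top [('lid_edge', [(array([455.3, 307.7]), 0.72)]), ('hasp_hinge', [(array([455.2, 311. ]), 0.73)]), ('hasp_end', [(array([469.9, 353. ]), 0.88)]), ('staple', [(array([461.5, 336.1]), 0.74)]), ('glass_jar', [(array([221.5, 327.1]), 0.85)]), ('tall_bottle', [(array([170.2, 269.6]), 0.62)]), ('squat_jar', [(array([158.7, 321.3]), 0.56)])]
```

```bash
python3 -c "
from rig import arm
print(arm.close_job())"
```

```text
the job is handed in; nothing more can be done
None
```

I stood the dropper bottle in the ring holder, shut the lid, swung the hasp flat over the staple, and handed the job in at about 29 s of the 64 s allowed. I got no verdict back. The evidence for success is contact: the bottle touched down at the expected floor height inside the ring, and the lid and hasp each stopped at their expected closed heights. The tray jars read as unmoved. The final camera reading put the hasp end about 12 mm high, which I attribute to detector error.

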